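# Clamp a wax block with a ball-knob bench clamp

## Task

Lay the green wax block flat in the bench clamp, midway along the cork jaw, and turn the black ball knob clockwise until the clamp holds the block snugly against the back stop, with about 14 newtons. Feel for it: the wax dents if the jaw presses much over 20 newtons, and the block is loose below about 8. Leave the blue block and the copper-coloured pot where they are.

Things in the scene. Friction and masses are not known exactly. Their poses are not given: they have to be found in the camera images.
- wax_green_center (a point): Centre of the loose green carving-wax block, 30 x 50 x 24 mm (its own x, y, z; 60 g), lying flat on the worktop; this point is 12 mm above its underside. In the clamp its 30 mm side goes along the clamp's x and its 50 mm side along the jaw (y), either way round. A long lamp hood hangs over the back left of the bench: carry the block along the front.
- bed (a point): Point on the clamp's flat bed, 8 mm above the worktop, at the middle of the place for the block. x is the closing direction (from knob to back stop), y runs along the jaw, z is up. With the knob at its start a block laid centred here lies loose, with at least 4 mm each side to jaw and stop. The +y and -y sides are open, for fingers on the block's 50 mm ends.
- clamp: Grey bench clamp, fixed to the worktop (a lamp hood hangs to its back right); axes as the bed point, which lies 17 mm along x and 8 mm up from this origin. Base plate 214 x 76 x 8 mm. Aluminium back stop on the +x side, 46 mm wide, top 32 mm above the worktop; its face is 24 mm from the bed point, give or take 4 mm: it was set by eye, and that is not measured.
- pad: Cork-faced sprung jaw plate (6 x 40 x 18 mm, 12 to 30 mm above the worktop) on the bed's -x side; its face is 5 mm on the -x side of this origin, and 23 mm from the bed point less 10 mm per rad of the knob. Sprung at 5 N per mm, travel 5 mm, so the clamping force grows by about 50 N per rad of the knob once the block is pinched.
- ball (a point): Centre of the clamp's smooth, slippery black ball knob (40 mm diameter, friction about 0.35), 70 mm above the worktop on an upright spindle, 92 mm from the bed point on its -x side. White dots on its top turn with it. Gear housing below: 60 x 60 mm, top 37 mm above the worktop. Fingers slide off unless they grip level with this point; grip firmly, 40 to 60 N.
- knob (a joint): Turn of the ball knob in rad: 0 = jaw fully open, growing clockwise seen from above, to 3.0; starts at 0 to 0.3, and the block is pinched between 1.3 and 2.1. Moves the jaw 10 mm per rad. Steady friction torque about 0.2 N m either way (it stays where it is left); once pinched, the block adds 0.01 N m per newton of clamping force, always pushing the knob back open.
- wax_blue_center (a point): Centre of the loose blue wax block, 30 x 50 x 18 mm, a bystander.
- pot_center (a point): Centre of the small copper-coloured lidded pot, 34 mm diameter, 38 mm high, a bystander.
Not all that is in view belongs to the job. Of the things that look like the part that bears wax_green_center, take the one that is nearest to the robot's base at the start.

How it is judged:
By the outcome, as a careful person would: the job done as asked, in the order asked, and still so for the second after the job is handed in, with the robot touching nothing.
It also fails if it takes over 72 s, if anything falls off the work surface, if the arm or the gripper's body presses on something with over 40 N, if the wrist force passes 120 N, or if a joint passes its speed limit or range.

## Robot

A 6-joint arm with a two-finger parallel gripper is mounted at the origin on a cart in front of the work surface, level with it; the furniture and walls round the work are solid. World frame = base frame: x ahead of the robot, y to its left, z up, the work surface at z = 0. Lengths are in m, angles in degrees, forces in N, time in s.
With the tool pointing down it reaches from about 0.35 to 0.875 m from the base axis. Payload 4.2 kg.
Tool frame: the origin (TCP) lies midway between the tips of the shut fingers; the grasp point (between the pads) lies 19 mm behind it; y points along the fingers, z is the direction in which the jaws open and shut, and the axes are right-handed (so a half turn about y gives the same grasp; the last joint's range is limited). The gripper opens to 87 mm and grips with 3 to 60 N. Pads are 19 mm wide; open, the fingers measure 117 mm over their backs; the gripper's body (75 mm by 190 mm) begins 51 mm behind the grasp point.
Start: joints at [81.624, 22.042, 0.453, 0, -68.411, -14.817], TCP at [0.246, 0.574, 0.197] pointing down, gripper open.
Joint ranges: [-179.83, 179.83], [-69.29, 118.12], [-61.27, 80.66], [-181.25, 117.63], [-171.15, -9.14], [-177.46, 177.46]. Speed limits (degrees/s): [159.86, 159.86, 180, 180, 180, 180].

## Interface

Orientations are given as [roll, pitch, yaw] about the fixed x, y, z axes, in that order (R = Rz(yaw) Ry(pitch) Rx(roll)).
In Python, from workcell import env gives the robot as it stands. The module is installed in compiled form; this text tells all that it offers. Calls block until the motion is done:
- env.goto(position, orientation): joint-space move of the TCP to a pose.
- env.move_straight(position, rotation=None, rate=0.15, force_limit=None): straight line of the TCP; rotation=None keeps the orientation; rate is the mean speed in m/s. With force_limit (N) it stops when the force on the tool has changed by that much, and returns True; else False.
- env.set_joints(angles): joint-space move.
- env.gripper_to(opening, grasp_force=None): opening from 0.0 (shut) to 1.0 (fully open); grasp_force is the grip in N (None keeps the last); returns when the fingers have stopped.
- env.dwell(seconds).
- env.inverse_kinematics(position, orientation): joint angles nearest the present ones, or None.
- env.read_state(): the state.
- env.grab_frame(name): name is "side" or "top" or "wrist"; returns a dict with "image" (420x560x3 uint8, blue, green, red), "fx", "fy", "cx", "cy" (pixels), "position" and "orientation" of the camera in the world. Camera axes: x right, y up, looking along -z (the intrinsics and any distortion apply to the point x, -y, -z); pixel columns grow to the right and rows downward; lengths in m; the calibration is good to about 2 mm. A picture is of the moment at which its call begins. There is no depth.
A pose or a line that the arm cannot do raises env.Unreachable and nothing moves.
- env.close_job(): hands the job in, once; it reports no verdict.
Trained networks look in a picture, given as the dict that the camera call returned (one of the last four; its "shot" number tells which), for a name from the list of things; names that differ only in an ending like _2 or _b are one class to them, and where a whole thing is asked for, a point or a joint stands for the part that bears it (a point fixed in the world has none). Each returns a list of dicts, best first, with "score" (0 to 1); they miss things now and then, are a little off and sometimes report something else, mostly with a low value. They report only what shows in the picture. A call takes as long as a camera call. They do not tell look-alikes from the thing itself.
- env.search_frame(picture, thing): "xyz" ([x, y, z] in m, in world coordinates, good to about 4 mm: the middle of the surface that is visible of it).
- env.trace(picture, thing): "mask" (420x560 bool, what is visible of it).
The state is a dict: "clock": time; "joint_positions": joint angles; "qvel": joint speeds; "joint_torque": joint torques, N m; "position": TCP position; "tool_rot": TCP orientation; "force": force on the tool from outside, world axes, zero at the start; "wrist_torque": the same for the moment, N m; "opening": opening from 0.0 (shut) to 1.0 (fully open).
Only numpy, scipy, OpenCV 4.12 (cv2) and the standard library are available. Lean on these libraries where they do the work, as an engineer would, in place of code of your own. Each camera call takes 0.05 s, during which the arm holds its last target.

## Working session

There is one attempt and no reset: what is moved stays moved. The work goes in short steps, each a Python script; the robot and the scene stay as the last script left them, time stands still between calls to the robot, and variables do not carry over. Pictures are saved under pics/ and viewed, and the job is handed in when it is done.

```bash
mkdir -p pics
python3 - <<'E'
from workcell import env
import cv2
s=env.read_state(); print({k:s[k] for k in('clock','position','tool_rot','force','opening')})
for n in('side','top','wrist'):
    p=env.grab_frame(n); cv2.imwrite(f'pics/a_{n}.png',p['image']); print(n,p['position'],p['orientation'],p['fx'],p['cx'],p['cy'],[k for k in p if k!='image'])
    for t in('wax_green_center','bed','clamp','pad','ball','wax_blue_center','pot_center'):
        try:
            print(t,[(round(d['score'],2),[round(float(v),4) for v in d['xyz']]) for d in env.search_frame(p,t)])
        except Exception as e: print(t,repr(e))
print(env.read_state()['clock'])
E
```

```text
{'clock': 0.0, 'position': array([0.24586973, 0.57389467, 0.19555802]), 'tool_rot': array([-8.98741122e+01,  4.31665385e-03,  1.56795985e+02]), 'force': array([-0.44035652, -0.33748241, -0.00215715]), 'opening': 0.9963981395706358}
side [0.44208664 0.94110312 0.79472391] [  49.76205872    0.53281034 -173.03487666] 392.99529798680607 281.23593735796635 205.81918788232508 ['fx', 'fy', 'cx', 'cy', 'position', 'orientation', 'shot']
wax_green_center [(0.88, [0.5621, 0.3659, 0.0217]), (0.53, [0.4893, 0.2197, 0.0277])]
bed [(0.8, [0.492, -0.284, 0.0178])]
clamp [(0.72, [0.4955, -0.2902, 0.0166]), (0.55, [0.4879, 0.22, 0.0251])]
pad [(0.56, [0.4967, -0.259, 0.0248])]
ball [(0.66, [0.4912, 0.2181, 0.0258])]
wax_blue_center [(0.48, [0.4598, 0.3836, 0.0169])]
pot_center [(0.62, [0.6174, 0.2586, 0.0295])]
top [0.34940761 0.10875068 1.43814236] [  7.18841321  -1.05459049 -89.00091434] 441.8988620996587 279.814623329059 208.29973400164036 ['fx', 'fy', 'cx', 'cy', 'position', 'orientation', 'shot']
wax_green_center [(0.71, [0.5596, 0.3612, 0.0208]), (0.65, [0.5512, 0.488, 0.022]), (0.42, [0.4865, 0.2071, 0.0251])]
bed [(0.69, [0.4902, -0.2768, 0.0064])]
clamp [(0.56, [0.4956, -0.2801, 0.0068])]
pad []
ball [(0.59, [0.4914, -0.3274, 0.0857])]
wax_blue_center [(0.49, [0.463, 0.3759, 0.018])]
pot_center []
wrist [0.30732187 0.54779807 0.38461253] [-1.41550816e+01  1.05121721e-02 -1.13249701e+02] 298.5305564049014 275.5478418425752 208.3429484369867 ['fx', 'fy', 'cx', 'cy', 'position', 'orientation', 'shot']
wax_green_center []
bed []
clamp []
pad []
ball []
wax_blue_center []
pot_center []
1.2
```

View pics/a_side.png

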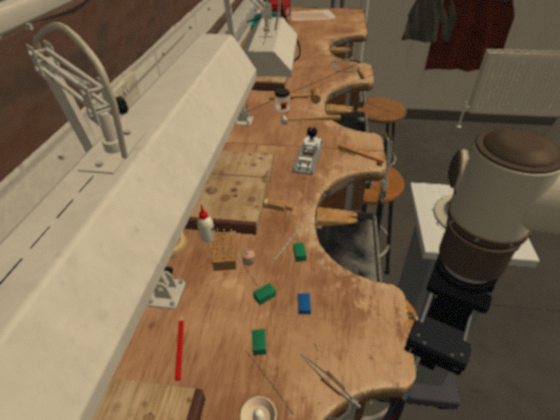

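View pics/a_top.png

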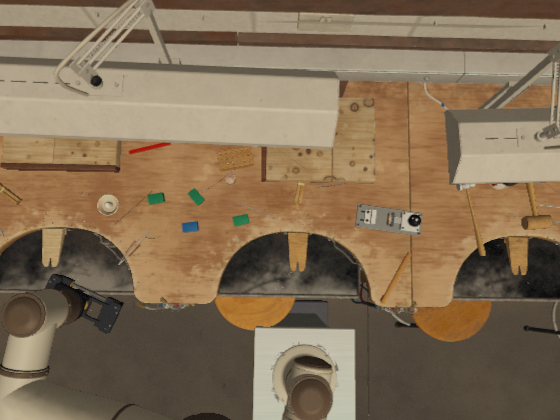

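View pics/a_wrist.png

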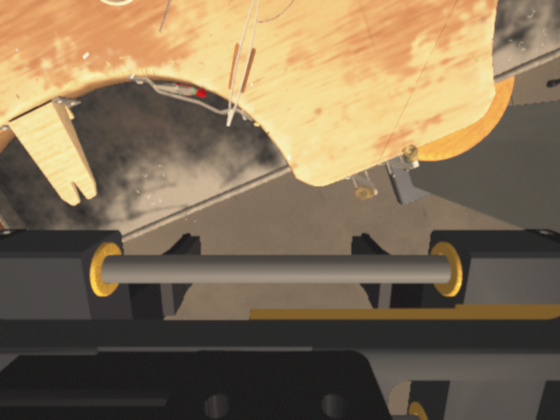

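The nearest green block is the one at about (240,220) in the top view, near (0.487, 0.21). The clamp is at (389,219), with the knob on its right (−y) end. The other two greens, at (156,198) and (196,197), are farther from the base. Next I'll look at the block with the wrist camera.

```bash
cat > h.py <<'E'
from workcell import env
import numpy as np, cv2
from scipy.spatial.transform import Rotation as Rn
def R(o): return Rn.from_euler('xyz',o,degrees=True).as_matrix()
def proj(p,X):
    c=R(p['orientation']).T@(np.asarray(X,float)-p['position'])
    return np.array([p['cx']+p['fx']*c[0]/-c[2], p['cy']-p['fy']*c[1]/-c[2]])
def ray(p,uv):
    d=np.array([(uv[0]-p['cx'])/p['fx'],-(uv[1]-p['cy'])/p['fy'],-1.]); return R(p['orientation'])@d
def onz(p,uv,z):
    d=ray(p,uv); return p['position']+d*(z-p['position'][2])/d[2]
def tri(obs):
    A=np.zeros((3,3));b=np.zeros(3)
    for p,uv in obs:
        d=ray(p,uv);d/=np.linalg.norm(d);M=np.eye(3)-np.outer(d,d);A+=M;b+=M@p['position']
    return np.linalg.solve(A,b)
def down(yaw): return [-90,0,yaw]
def st():
    s=env.read_state(); print('t',round(s['clock'],2),'pos',s['position'].round(4),'rot',s['tool_rot'].round(1),'F',s['force'].round(1),'T',s['wrist_torque'].round(2),'op',round(s['opening'],3),'j',np.round(s['joint_positions'],1)); return s
def shot(n,f):
    p=env.grab_frame(n); cv2.imwrite('pics/'+f+'.png',p['image']); np.save('pics/'+f+'.npy',{k:v for k,v in p.items()},allow_pickle=True); return p
E
python3 - <<'E'
from h import *
env.goto([0.40,0.21,0.16],down(180)); st()
p=shot('wrist','b1')
for t in('wax_green_center','wax_blue_center'):
    for d in env.search_frame(p,t): print(t,d['score'],np.round(d['xyz'],4),proj(p,d['xyz']).round())
env.move_straight([0.42,0.17,0.16],rate=.2); q=shot('wrist','b2')
for d in env.search_frame(q,'wax_green_center'): print(d['score'],np.round(d['xyz'],4),proj(q,d['xyz']).round())
m=env.trace(q,'wax_green_center')
for d in m: print(d['score'],d['mask'].sum(),cv2.minAreaRect(np.argwhere(d['mask'])[:,::-1].astype(np.float32)))
st()
E
```

```text
t 2.67 pos [0.4004 0.2108 0.1603] rot [ -90.    0. -180.] F [-0.5  0.5 -0.7] T [-0.04  0.02 -0.03] op 1.003 j [ 48.5   7.  -25.9   0.  -57.1  41.6]
wax_green_center 0.92 [0.4879 0.2163 0.0267] [270. 112.]
wax_green_center 0.72 [0.5623 0.3564 0.0235] [126.  33.]
wax_green_center 0.72 [0.5508 0.4702 0.0249] [11. 45.]
wax_blue_center 0.94 [0.4627 0.3714 0.0183] [126. 137.]
0.72 [0.4878 0.217  0.026 ] [230. 132.]
0.57 [0.5631 0.3581 0.0236] [85. 54.]
0.95 2183 ((90.06690216064453, 56.91912841796875), (68.22084045410156, 33.68157196044922), 45.93918991088867)
0.68 1344 ((236.61062622070312, 130.84071350097656), (29.196802139282227, 47.79188537597656), 75.3791275024414)
0.58 48 ((2.0, 71.5), (13.0, 4.0), 90.0)
t 3.35 pos [0.4199 0.1706 0.16  ] rot [ -90.    0. -180.] F [1.2 0.7 0.8] T [ 0.02 -0.    0.01] op 1.0 j [ 42.8   7.1 -25.8  -0.  -57.1  47.3]
```

Run:
```python
import cv2,numpy as np
a=cv2.imread('pics/b1.png');b=cv2.imread('pics/b2.png')
c=np.hstack([cv2.resize(a[60:180,190:340],None,fx=2.6,fy=2.6,interpolation=cv2.INTER_CUBIC),cv2.resize(b[60:180,160:310],None,fx=2.6,fy=2.6,interpolation=cv2.INTER_CUBIC)])
cv2.imwrite('pics/b12.png',c)
```

```text
(no output)
```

View pics/b12.png

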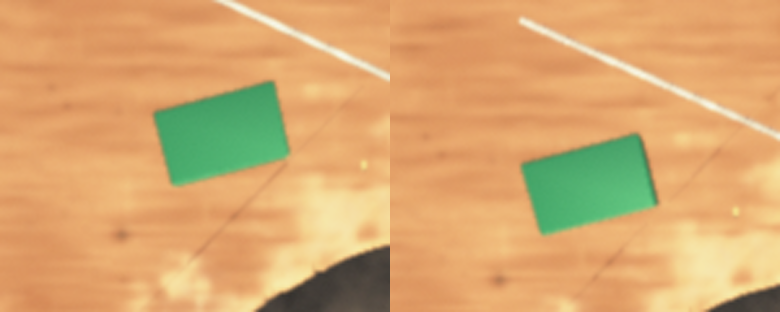

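View pics/b1.png

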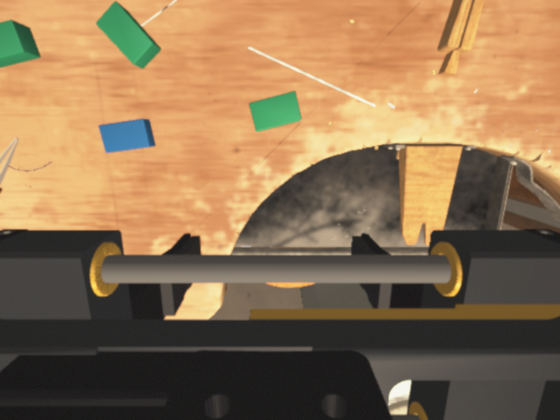

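b1 shows the near green block's top face with corners around (249,104), (295,92), (301,120), (257,131). In b2 they are shifted by about (−39,+19). I'll triangulate those corners.

Run:
```python
from h import *
L=lambda f:np.load('pics/'+f+'.npy',allow_pickle=True).item()
a,b=L('b1'),L('b2')
A=[(249.2,103.5),(295,91.5),(300.8,120),(257.3,131.2)];B=[(210.8,123.1),(254.4,112),(261.2,138.8),(218.5,150)]
P=np.array([tri([(a,u),(b,v)]) for u,v in zip(A,B)]);print(P.round(4),P.mean(0))
for z in(.02,.024,.028):
  for p,C in((a,A),(b,B)):
    Q=np.array([onz(p,u,z) for u in C]);c=Q.mean(0)
    l=(Q[1]-Q[0]+Q[2]-Q[3])/2;w=(Q[0]-Q[3]+Q[1]-Q[2])/2
    print(z,c.round(4),np.linalg.norm(l).round(4),np.linalg.norm(w).round(4),np.degrees(np.arctan2(l[1],l[0])),np.degrees(np.arctan2(w[1],w[0])))
```

```text
[[0.4971 0.2381 0.0187]
 [0.5076 0.1909 0.0286]
 [0.4806 0.1844 0.0248]
 [0.4692 0.2297 0.0266]] [0.48863754 0.21076253 0.02469623]
0.02 [0.4887 0.2105 0.02  ] 0.0482 0.029 -76.11915110081353 14.536005353941482
0.02 [0.4889 0.2113 0.02  ] 0.0476 0.0285 -76.1626322617972 13.74851522488675
0.024 [0.4885 0.2105 0.024 ] 0.0476 0.0287 -76.1191511008135 14.536005353941482
0.024 [0.4888 0.2108 0.024 ] 0.0471 0.0281 -76.16263226179723 13.748515224886797
0.028 [0.4882 0.2105 0.028 ] 0.047 0.0283 -76.1191511008135 14.536005353941498
0.028 [0.4888 0.2103 0.028 ] 0.0465 0.0278 -76.16263226179723 13.748515224886749
```

Run:
```python
from h import *
env.goto([0.42,-0.26,0.18],down(180)); st()
p=shot('wrist','c1')
for t in('bed','clamp','pad','ball','wax_green_center'):
    for d in env.search_frame(p,t): print(t,round(d['score'],2),np.round(d['xyz'],4),proj(p,d['xyz']).round())
env.move_straight([0.40,-0.31,0.18],rate=.2); q=shot('wrist','c2')
for t in('bed','clamp','pad','ball'):
    for d in env.search_frame(q,t): print(t,round(d['score'],2),np.round(d['xyz'],4),proj(q,d['xyz']).round())
st()
c=np.vstack([cv2.resize(x['image'][0:235,100:460],None,fx=2,fy=2,interpolation=cv2.INTER_CUBIC)[:300*2] for x in(p,q)])
cv2.imwrite('pics/c1z.png',c[:470]);cv2.imwrite('pics/c2z.png',c[470:])
```

```text
t 4.93 pos [ 0.4204 -0.2593  0.18  ] rot [ -90.     0.  -179.9] F [ 0.5  0.5 -0. ] T [-0.03 -0.03  0.01] op 1.002 j [-12.8  10.  -19.   -0.  -61.  102.9]
bed 0.6 [ 0.4993 -0.2789  0.0081] [292. 122.]
bed 0.47 [ 0.4908 -0.3346  0.0855] [357. 129.]
clamp 0.97 [ 0.4995 -0.2777  0.0081] [291. 122.]
pad 0.73 [ 0.5036 -0.2632  0.032 ] [279. 117.]
ball 0.88 [ 0.4906 -0.331   0.0873] [354. 129.]
wax_green_center 0.25 [ 0.5003 -0.2657  0.0316] [281. 120.]
bed 0.81 [ 0.5005 -0.2809  0.0057] [249. 102.]
bed 0.56 [ 0.4908 -0.3347  0.0876] [302. 105.]
pad 0.53 [ 0.5032 -0.2644  0.0349] [231.  97.]
ball 0.89 [ 0.4915 -0.3351  0.0848] [302. 104.]
t 5.9 pos [ 0.4003 -0.3095  0.1801] rot [ -90.     0.  -179.9] F [ 0.4 -0.8  0.3] T [-0.03 -0.01 -0.06] op 0.999 j [-19.3  11.2 -17.4  -0.  -61.3 109.4]
```

View pics/c1z.png

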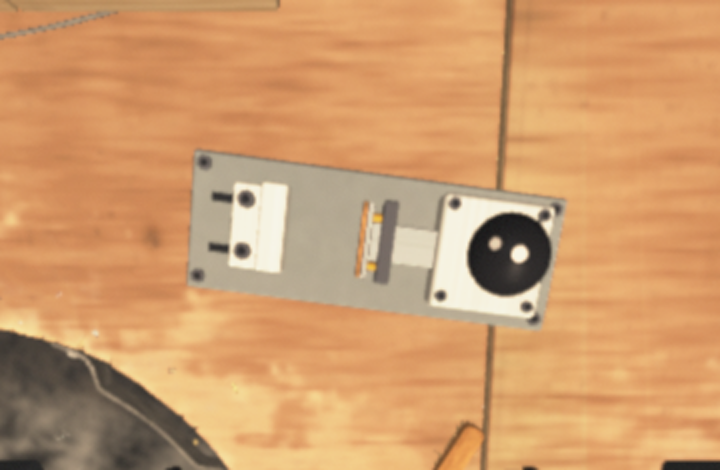

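View pics/c2z.png

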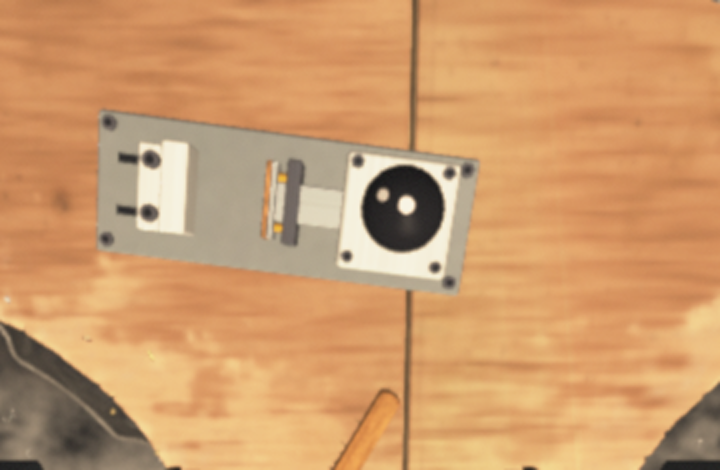

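Run:
```python
from h import *
L=lambda f:np.load('pics/'+f+'.npy',allow_pickle=True).item()
a,b=L('c1')['image'],L('c2')['image']
f=lambda im,x,y:cv2.resize(im[y:y+72,x:x+100],None,fx=8,fy=8,interpolation=cv2.INTER_CUBIC)
cv2.imwrite('pics/d1.png',f(a,205,80));cv2.imwrite('pics/d2.png',f(b,158,60))
```

```text
(no output)
```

View pics/d1.png

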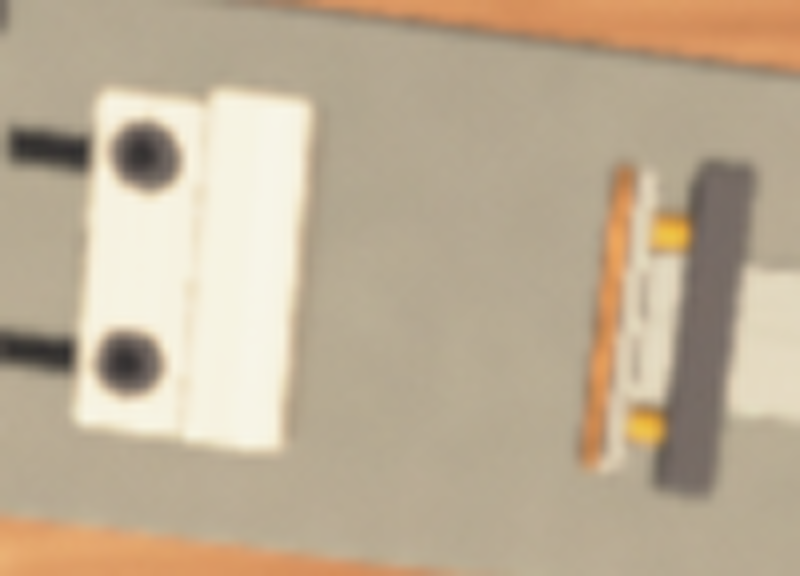

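View pics/d2.png

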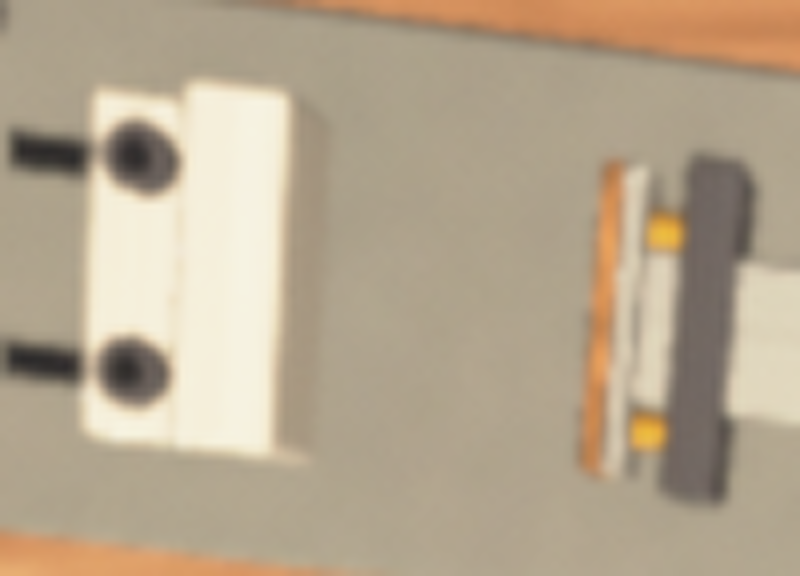

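d1 and d2 show the stop's face edge at x≈312/284 and 292/270 (top/bottom), and the cork face at about 616/582 and 603/581. The jaw is well open. Next I'll triangulate the ball, stop, pad and plate.

Run:
```python
from h import *
L=lambda f:np.load('pics/'+f+'.npy',allow_pickle=True).item()
a,b=L('c1'),L('c2')
f1=lambda u:(u[0]/8+205,u[1]/8+80);f2=lambda u:(u[0]/8+158,u[1]/8+60)
S={'stopA':((312,100),(292,92)),'stopB':((284,450),(270,452)),'padA':((616,165),(603,160)),'padB':((582,463),(581,470))}
P={k:tri([(a,f1(v[0])),(b,f2(v[1]))]) for k,v in S.items()}
g=lambda u:(u[0]/2+100,u[1]/2)
C=[((195,150),(100,110)),((189,283),(98,250)),((564,200),(479,160)),((540,327),(459,293))]
for i,(u,v) in enumerate(C):
    P['pl%d'%i]=tri([(a,g(u)),(b,g(v))]); print(i,onz(a,g(u),.008).round(4),onz(b,g(v),.008).round(4))
P['ball']=tri([(a,g((510,254))),(b,g((403,208)))])
for k in P: print(k,P[k].round(4))
print('ball@70',onz(a,g((510,254)),.07).round(4),onz(b,g((403,208)),.07).round(4))
for k,z in(('stopA',.032),('stopB',.032),('padA',.03),('padB',.03)): print(k,onz(a,f1(S[k][0]),z).round(4),onz(b,f2(S[k][1]),z).round(4))
```

```text
0 [ 0.5499 -0.1725  0.008 ] [ 0.5499 -0.1729  0.008 ]
1 [ 0.4773 -0.1643  0.008 ] [ 0.4757 -0.1639  0.008 ]
2 [ 0.5235 -0.381   0.008 ] [ 0.5238 -0.3827  0.008 ]
3 [ 0.4516 -0.3729  0.008 ] [ 0.4508 -0.3745  0.008 ]
stopA [ 0.5289 -0.2262  0.0299]
stopB [ 0.4836 -0.2219  0.0363]
padA [ 0.5206 -0.2666  0.03  ]
padB [ 0.4817 -0.2621  0.029 ]
pl0 [ 0.5504 -0.1719  0.0055]
pl1 [ 0.4765 -0.1636  0.0063]
pl2 [ 0.5249 -0.3844 -0.0016]
pl3 [ 0.4503 -0.3768 -0.0048]
ball [ 0.4925 -0.3351  0.0743]
ball@70 [ 0.4926 -0.3362  0.07  ] [ 0.4929 -0.3355  0.07  ]
stopA [ 0.5285 -0.2264  0.032 ] [ 0.5286 -0.2267  0.032 ]
stopB [ 0.4836 -0.2214  0.032 ] [ 0.4838 -0.2207  0.032 ]
padA [ 0.5206 -0.2666  0.03  ] [ 0.5206 -0.2666  0.03  ]
padB [ 0.4818 -0.2621  0.03  ] [ 0.4815 -0.2622  0.03  ]
```

Run:
```python
import cv2,numpy as np
a=cv2.imread('pics/a_side.png');b=cv2.imread('pics/a_top.png')
cv2.imwrite('pics/e1.png',cv2.resize(a[0:180,190:400],None,fx=3.2,fy=3.2,interpolation=cv2.INTER_CUBIC))
cv2.imwrite('pics/e2.png',cv2.resize(b[80:260,320:560],None,fx=3.2,fy=3.2,interpolation=cv2.INTER_CUBIC))
```

```text
(no output)
```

View pics/e1.png

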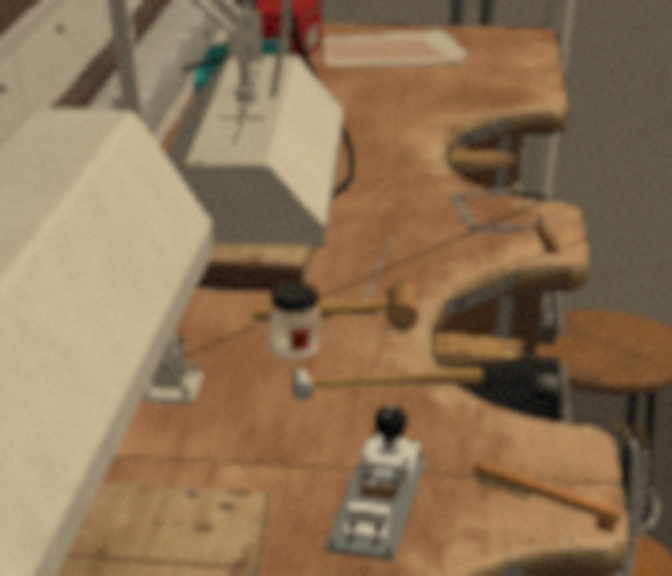

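View pics/e2.png

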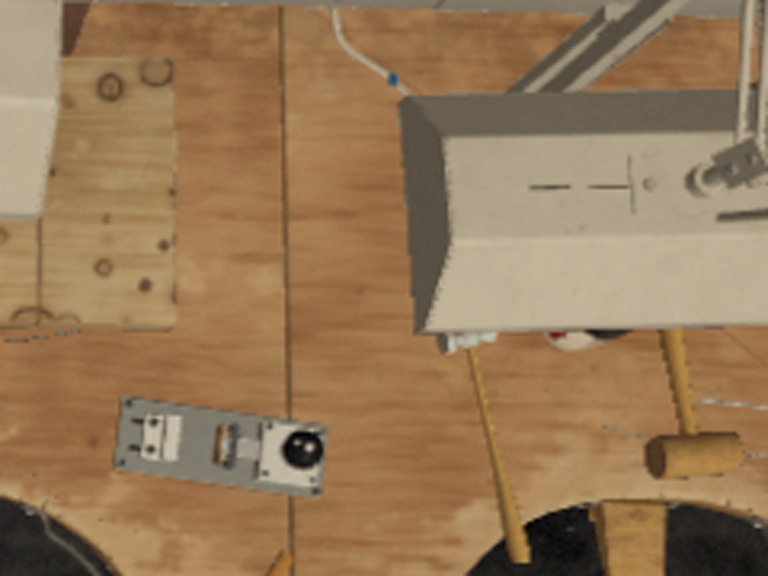

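Run:
```python
from h import *
S=dict(position=np.array([0.44208664,0.94110312,0.79472391]),orientation=[49.76205872,0.53281034,-173.03487666],fx=392.995,fy=392.995,cx=281.236,cy=205.819)
T=dict(position=np.array([0.34940761,0.10875068,1.43814236]),orientation=[7.18841321,-1.05459049,-89.00091434],fx=441.9,fy=441.9,cx=279.815,cy=208.3)
print(tri([(S,(290.6,75.6)),(T,(450.6,183))]), tri([(S,(255.6,73)),(T,(339,146))]))
# carry plan check
for pos,yaw in (([.4888,.2107,.004],14),([.4888,.2107,.004],-166),([.5036,-.244,.012],83.2),([.5036,-.244,.012],-96.8),([.4927,-.3357,.051],100),([.4927,-.3357,.051],0),([.4927,-.3357,.051],160)):
    print(pos,yaw,np.round(env.inverse_kinematics(pos,down(yaw)),1))
```

```text
[ 0.57582413 -0.37341465  0.26338655] [ 0.63492984 -0.04883283  0.39800367]
[0.4888, 0.2107, 0.004] 14 [  40.8   26.   -25.9   -0.   -38.1 -116.8]
[0.4888, 0.2107, 0.004] -166 [ 40.8  26.  -25.9   0.  -38.1  63.2]
[0.5036, -0.244, 0.012] 83.2 [ -9.3  27.3 -21.6   0.  -41.    2.5]Traceback (most recent call last):
  File "<stdin>", line 7, in <module>
    return _wrapfunc(a, 'round', decimals=decimals, out=out)
    return _wrapit(obj, method, *args, **kwds)
    result = getattr(arr, method)(*args, **kwds)
TypeError: unsupported operand type(s) for *: 'NoneType' and 'float'
```

The hood's front-left bottom corner is near (0.576, −0.373, 0.263), so I'll turn the knob over yaws that keep the gripper away from it. Now I'll pick up the block.

Run:
```python
from h import *
env.gripper_to(0.76,15)
env.goto([.4886,.2107,.12],down(-166)); st()
env.move_straight([.4886,.2107,.035],rate=.15)
print(env.move_straight([.4886,.2107,.004],rate=.05,force_limit=8)); st()
env.gripper_to(0.0,15); st()
env.move_straight([.4886,.2107,.10],rate=.12); env.dwell(.2); st()
shot('wrist','f1')
```

```text
t 8.52 pos [0.4888 0.21   0.1201] rot [ -90.     0.  -166.1] F [-0.2 -0.1  0.4] T [-0.12 -0.01 -0.02] op 0.761 j [ 40.7  17.1 -18.9   0.  -54.   63.2]
False
t 10.0 pos [0.4887 0.2108 0.004 ] rot [ -90.    0. -166.] F [0.6 0.8 0.3] T [-0.04  0.02 -0.04] op 0.764 j [ 40.8  26.  -25.9   0.  -38.1  63.2]
t 11.26 pos [0.4886 0.2107 0.004 ] rot [ -90.   -0. -166.] F [0.3 0.8 0.3] T [-0.08  0.02  0.01] op 0.006 j [ 40.8  26.  -26.   -0.  -38.1  63.2]
t 12.41 pos [0.4882 0.2104 0.0992] rot [-9.00e+01 -1.00e-01 -1.66e+02] F [-0.1 -0.6 -0.2] T [-0.07  0.01  0.01] op 0.008 j [ 40.8  18.5 -20.4  -0.  -51.2  63.2]
```

View pics/f1.png

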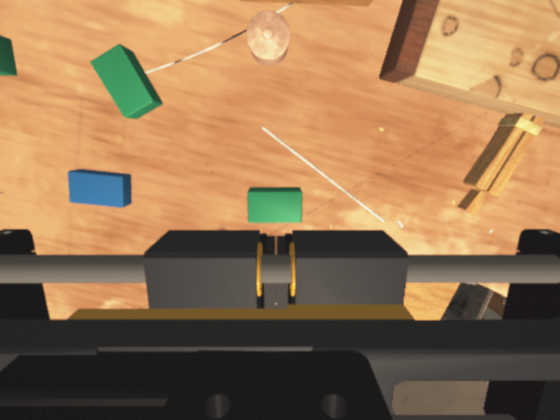

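The fingers closed on nothing. f1 shows the block undisturbed at (275,205) and the fingers at row ~260. I'll check the offset between them.

Run:
```python
from h import *
a=np.load('pics/f1.npy',allow_pickle=True).item()
print(a['position'],a['orientation'])
for uv in ((248,188),(301,188),(301,221),(249,221)): print(onz(a,uv,.024).round(4))
print('tcp proj',proj(a,[.4882,.2104,.0992]),'grasp',proj(a,[.4882,.2104,.1182]),'block',proj(a,[.4886,.2107,.012]))
r=R([-90,0,-166]);print((r.T@(a['position']-np.array([.4882,.2104,.0992]))).round(4))
b=np.load('pics/b1.npy',allow_pickle=True).item();print((R([-90,0,180]).T@(b['position']-np.array([.4004,.2108,.1603]))).round(4),b['orientation'])
```

```text
[0.55307994 0.22613872 0.28698801] [-1.42404834e+01 -3.04287980e-02 -7.60596844e+01]
[0.5006 0.2383 0.024 ]
[0.512  0.1924 0.024 ]
[0.4823 0.1843 0.024 ]
[0.4708 0.2307 0.024 ]
tcp proj [274.86357187 236.19649976] grasp [274.81030513 246.79644743] block [274.81329208 204.77346776]
[-0.0668 -0.1878  0.0004]
[-0.0664 -0.188   0.0006] [-1.41081192e+01  4.60542503e-02 -9.00248555e+01]
```

Run:
```python
from h import *
p=shot('side','g0')
env.gripper_to(0.76,15)
env.move_straight([.4886,.2107,.035],rate=.15)
a=shot('wrist','g1');s=shot('side','g1s')
print(env.move_straight([.4886,.2107,.004],rate=.06,force_limit=8)); st()
b=shot('wrist','g2');s2=shot('side','g2s')
f=lambda im:im[180:330,130:430]
cv2.imwrite('pics/g12.png',np.vstack([cv2.resize(f(x['image']),None,fx=2,fy=2) for x in(a,b)]))
f=lambda im:cv2.resize(im[210:330,240:370],None,fx=3,fy=3)
cv2.imwrite('pics/gs.png',np.hstack([f(s['image']),f(s2['image'])]))
```

```text
False
t 15.12 pos [0.4886 0.2107 0.0038] rot [ -90.   -0. -166.] F [-0.2 -0.9  0.6] T [-0.03 -0.03 -0.05] op 0.761 j [ 40.8  26.  -25.9   0.  -38.1  63.2]
```

View pics/g12.png

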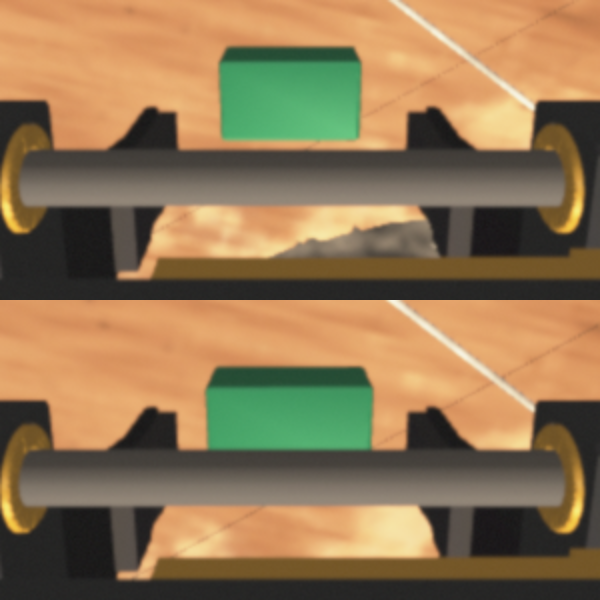

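View pics/gs.png

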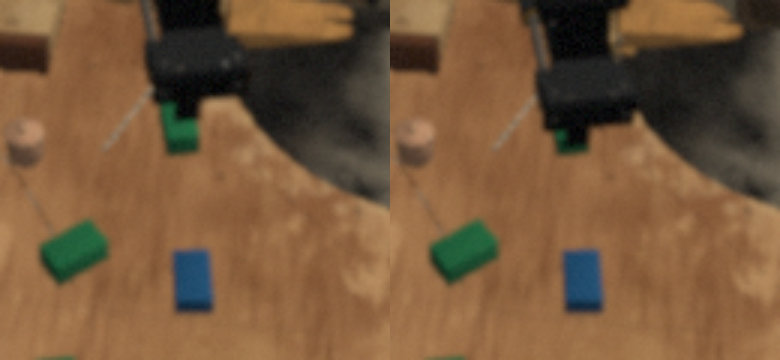

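Run:
```python
import cv2
a=cv2.imread('pics/f1.png')
cv2.imwrite('pics/f1z.png',cv2.resize(a[170:310,180:380],None,fx=4,fy=4,interpolation=cv2.INTER_CUBIC))
a=cv2.imread('pics/g2.png')
cv2.imwrite('pics/g2z.png',cv2.resize(a[170:310,180:380],None,fx=4,fy=4,interpolation=cv2.INTER_CUBIC))
```

```text
(no output)
```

View pics/f1z.png

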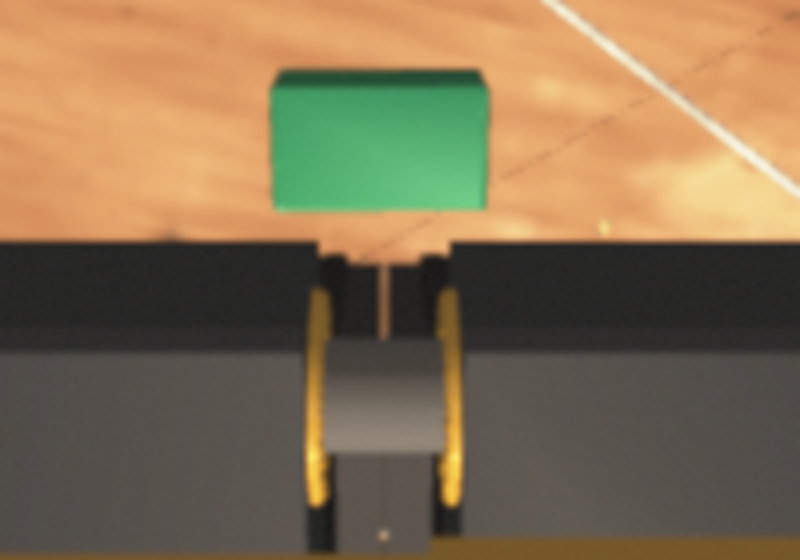

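View pics/g2z.png

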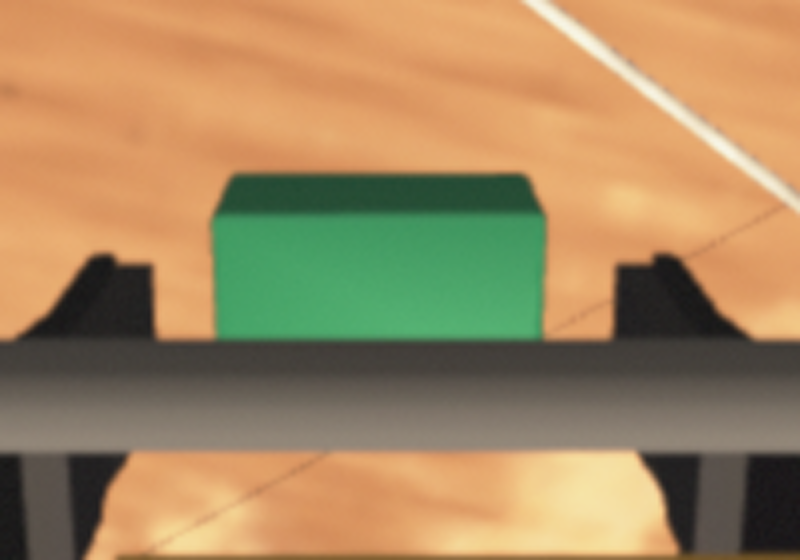

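The tip gap in g2 is about 115 px for 66 mm, and the tips sit at row 235. That puts the real fingertips roughly 25 mm above the reported TCP, so they closed above the block. I'll confirm by gently feeling for the worktop with the fingers open around the block.

Run:
```python
from h import *
s0=env.read_state()
hit=env.move_straight([.4886,.2107,-.030],rate=.025,force_limit=5); print(hit); s=st()
shot('wrist','h1');p=shot('side','h1s')
cv2.imwrite('pics/h1sz.png',cv2.resize(p['image'][210:330,240:370],None,fx=4,fy=4))
```

```text
True
t 16.29 pos [ 0.4885  0.2106 -0.0254] rot [ -90.   -0. -166.] F [-1.4 -0.7  4.1] T [0.03 0.17 0.05] op 0.757 j [ 40.8  28.7 -27.2   0.  -34.2  63.2]
```

View pics/h1.png

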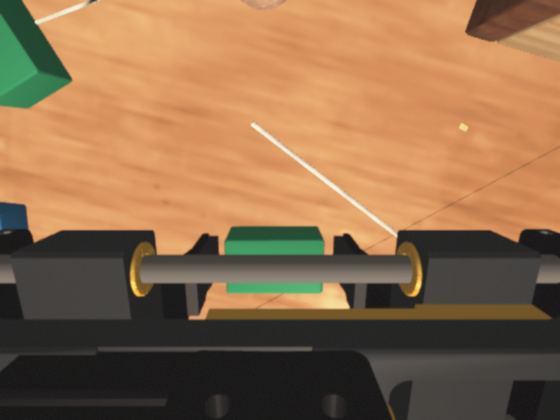

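View pics/h1sz.png

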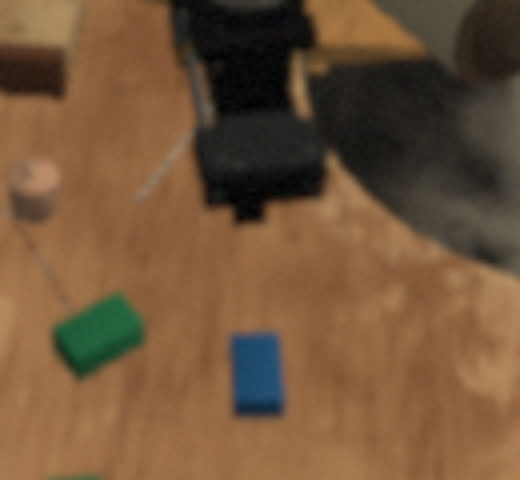

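h1 confirms it: the tips touched the worktop at a reported z of −0.0254, with the block well between them. The true tips are therefore 25 mm behind the reported TCP, and I'll correct all heights by that amount. Gripping now.

Run:
```python
from h import *
env.move_straight([.4886,.2107,-.021],rate=.03)
env.gripper_to(0.0,15); st()
env.move_straight([.4886,.2107,.09],rate=.15); st()
p=shot('wrist','i1')
```

```text
t 17.17 pos [ 0.4885  0.2106 -0.0211] rot [-8.99e+01 -1.00e-01 -1.66e+02] F [-0.8  0.  -1.2] T [ 0.   -0.04 -0.02] op 0.571 j [ 40.8  28.3 -26.9  -0.  -34.9  63.2]
t 18.06 pos [0.4878 0.2102 0.0891] rot [ -89.9   -0.2 -166. ] F [-0.6 -0.3 -0.4] T [-0.03 -0.01  0.02] op 0.575 j [ 40.8  19.2 -21.   -0.  -50.   63.2]
```

View pics/i1.png

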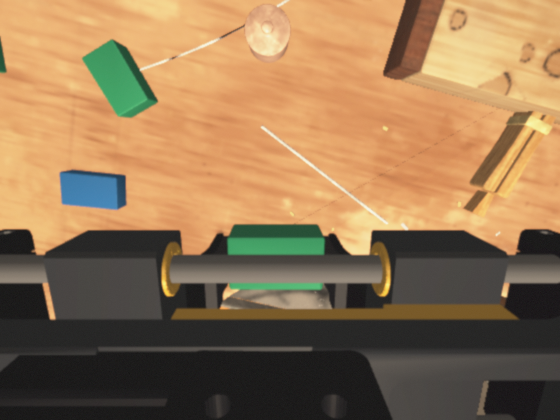

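i1 shows the block held between the fingers (opening 0.575, about 50 mm). I'll compute its offset in the hand, then carry it along the front.

Run:
```python
from h import *
a=np.load('pics/i1.npy',allow_pickle=True).item()
cv2.imwrite('pics/i1z.png',cv2.resize(a['image'][215:305,200:350],None,fx=5,fy=5,interpolation=cv2.INTER_CUBIC))
r=R([-90,0,-166])
for uv in ((230,238),(323,238),(323,290),(230,290)): print((r.T@(onz(a,uv,.134)-np.array([.4878,.2102,.134]))).round(4))
for x in(-.015,.015): print(x,[proj(a,np.array([.4878,.2102,.134])+r@np.array([x,0,z])).round(1) for z in(-.025,.025)])
for pos in([.42,.0,.10],[.46,-.244,.09],[.5036,-.244,.05]): print(np.round(env.inverse_kinematics(pos,down(83.2)),1))
```

```text
[-0.0152  0.     -0.0227]
[-0.0151  0.      0.0245]
[0.0142 0.     0.0256]
[ 0.0141 -0.     -0.0238]
-0.015 [array([225.4, 238.3]), array([324.1, 238.1])]
0.015 [array([227.8, 291.6]), array([321.9, 291.4])]
[ 22.4   8.1 -34.8   0.  -47.  -29.2]
[-10.1  18.1 -22.6   0.  -49.3   3.3]
[ -9.3  24.3 -19.6   0.  -46.    2.5]
```

View pics/i1z.png

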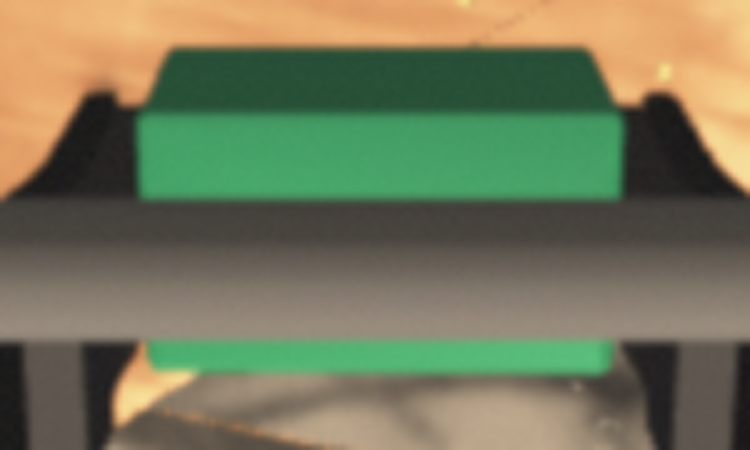

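Run:
```python
from h import *
env.goto([.43,.0,.10],down(120)); 
env.goto([.5036,-.244,.07],down(83.2)); st()
shot('wrist','j0')
env.move_straight([.5036,-.244,.02],rate=.12); 
print(env.move_straight([.5036,-.244,-.009],rate=.04,force_limit=6)); st()
p=shot('wrist','j1')
print(env.move_straight([.5036,-.244,-.017],rate=.015,force_limit=4)); st()
```

```text
t 20.03 pos [ 0.5038 -0.243   0.0699] rot [-90.   -0.   83.3] F [-0.9  0.9 -0.2] T [ 0.06 -0.02 -0.07] op 0.57 j [ -9.2  22.9 -18.5  -0.  -48.7   2.5]
False
t 21.52 pos [ 0.5038 -0.2441 -0.0089] rot [-90.    0.   83.2] F [-0.3 -0.6 -1.6] T [ 0.09 -0.05 -0.02] op 0.571 j [ -9.3  29.1 -22.6   0.  -38.3   2.5]
True
t 21.97 pos [ 0.5039 -0.2441 -0.0134] rot [-90.    0.   83.2] F [-0.3  0.2  2.6] T [0.08 0.03 0.03] op 0.571 j [ -9.3  29.5 -22.7   0.  -37.7   2.5]
```

View pics/j1.png

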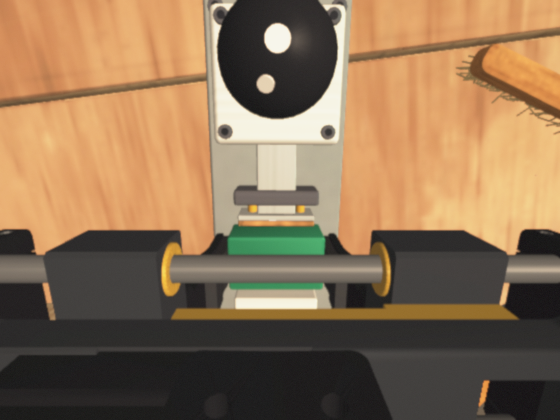

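j1 shows the block seated between the cork jaw (row ~222) and the stop (row ~300), centred on the jaw. Bed contact came at the height I predicted. Releasing and lifting to look.

Run:
```python
from h import *
env.gripper_to(0.78,15)
env.move_straight([.5036,-.244,.09],rate=.15)
env.goto([.50,-.215,.12],down(83.2)); 
env.move_straight([.49,-.23,.12],down(10),rate=.2) if False else None
env.gripper_to(1.0,50)
env.goto([.4927,-.3357,.115],down(15)); st()
p=shot('wrist','k1'); s=shot('side','k1s')
cv2.imwrite('pics/k1sz.png',cv2.resize(s['image'][100:200,250:370],None,fx=5,fy=5,interpolation=cv2.INTER_CUBIC))
```

```text
t 25.34 pos [ 0.4927 -0.3355  0.115 ] rot [-90.    0.   15.1] F [-0.   0.5 -0.2] T [ 0.05 -0.12 -0.01] op 1.001 j [-18.7  23.2 -10.3  -0.  -56.5 -56.2]
```

View pics/k1.png

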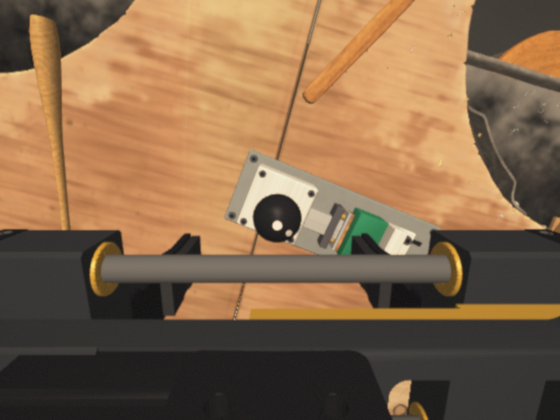

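View pics/k1sz.png

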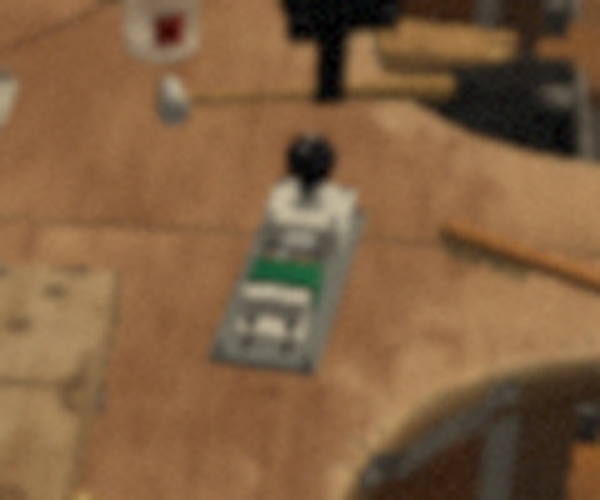

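Run:
```python
from h import *
env.move_straight([.4927,-.3357,.026],rate=.12,force_limit=10); st()
env.gripper_to(0.0,50); s=st()
j0=np.array(s['joint_positions']); np.save('j0.npy',j0)
for d in (15,30,45,55):
    j=j0.copy(); j[5]-=d; env.set_joints(j); env.dwell(.1)
    T=np.mean([env.read_state()['wrist_torque'] for _ in range(5)],0); s=env.read_state()
    print(d,round(s['clock'],2),'Tz',T.round(3),'F',s['force'].round(1),'op',round(s['opening'],3),'yaw',s['tool_rot'][2].round(2),'jt6',np.round(s['joint_torque'][5],3),'pos',s['position'].round(4))
p=shot('wrist','l1')
```

```text
t 26.33 pos [ 0.4934 -0.3359  0.0267] rot [-90.1  -0.1  15. ] F [-0.9 -0.2 -0.8] T [ 0.05 -0.11 -0.02] op 1.002 j [-18.7  29.  -15.5   0.  -45.4 -56.3]
t 27.22 pos [ 0.4923 -0.3346  0.0258] rot [-89.9   0.   15. ] F [-0.1  4.5  1.5] T [ 1.77 -0.04 -0.14] op 0.438 j [-18.7  29.  -15.6  -0.1 -45.5 -56.3]
15 27.68 Tz [ 1.051 -0.191 -0.098] F [-0.5  2.9  2.6] op 0.439 yaw 0.07 jt6 0.122 pos [ 0.4923 -0.3345  0.0259]
30 28.13 Tz [ 1.253 -0.311 -0.028] F [0.1 3.4 1.1] op 0.44 yaw -14.88 jt6 0.107 pos [ 0.4923 -0.3345  0.0259]
45 28.59 Tz [ 1.605 -0.299 -0.13 ] F [-1.   4.6  2.4] op 0.439 yaw -29.88 jt6 0.103 pos [ 0.4923 -0.3344  0.0259]
55 28.98 Tz [ 1.588 -0.353 -0.222] F [0.9 5.1 2.1] op 0.438 yaw -39.94 jt6 0.197 pos [ 0.4924 -0.3344  0.0258]
```

View pics/l1.png

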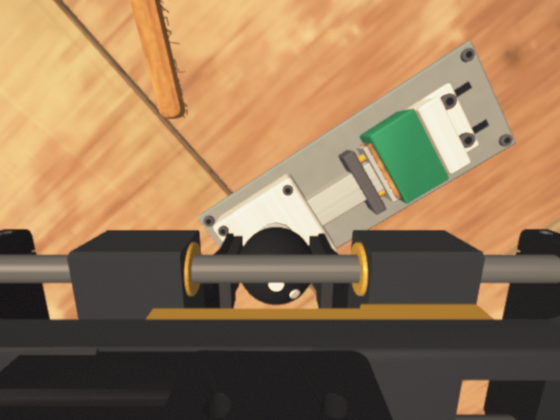

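No slip so far: in l1 the jaw has closed up to the block, and the white dots are at (275,287) and (295,293). I'll go on in small steps and record the torque.

```bash
cat > step.py <<'E'
from h import *
def turn(ds,log='log.txt'):
    j0=np.load('j0.npy')
    for d in ds:
        j=j0.copy(); j[5]-=d; env.set_joints(j)
        T=[];q=[]
        for _ in range(8):
            env.dwell(.03); s=env.read_state(); T.append(s['wrist_torque']); q.append(s['joint_torque'][5])
        T=np.array(T)
        print(d,round(s['clock'],2),'T',T.mean(0).round(3),'sd',T.std(0).round(2),'F',s['force'].round(1),'op',round(s['opening'],3),'yaw',s['tool_rot'][2].round(2),'jt6',np.mean(q).round(3),np.std(q).round(3))
E
python3 - <<'E'
from step import *
turn([58,61,64,67,70]); shot('wrist','m1')
E
```

```text
58 29.55 T [ 1.635 -0.367 -0.129] sd [0.04 0.03 0.04] F [0.2 5.2 2.3] op 0.437 yaw -42.92 jt6 0.123 0.001
61 30.07 T [ 1.621 -0.373 -0.13 ] sd [0.04 0.04 0.02] F [-0.3  6.2  1.3] op 0.439 yaw -45.93 jt6 0.119 0.001
64 30.58 T [ 1.642 -0.4   -0.1  ] sd [0.02 0.02 0.03] F [0.5 5.1 2.5] op 0.439 yaw -48.92 jt6 0.114 0.001
67 31.1 T [ 1.621 -0.413 -0.082] sd [0.04 0.03 0.01] F [-0.   5.7  2.1] op 0.436 yaw -51.91 jt6 0.091 0.001
70 31.62 T [ 1.647 -0.397 -0.06 ] sd [0.02 0.03 0.02] F [-0.3  5.7  2.2] op 0.435 yaw -54.91 jt6 0.067 0.001
```

View pics/m1.png

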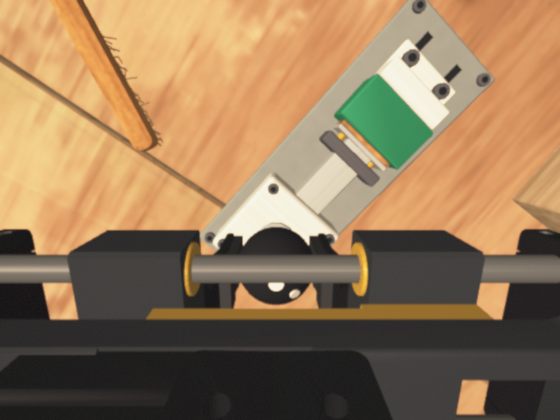

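Joint-6 torque is very clean: flat at about 0.12 up to 61–63°, then changing by about 0.008 N m/deg, as expected from 0.0087. The pinch is therefore at about 63.5°, where vision put it (62°). Continuing.

Run:
```python
from step import *
turn([73,76,78])
shot('wrist','n1')
```

```text
73 32.18 T [ 1.638 -0.424 -0.059] sd [0.02 0.03 0.03] F [0.4 6.6 2.7] op 0.431 yaw -57.9 jt6 0.042 0.001
76 32.7 T [ 1.633 -0.405 -0.034] sd [0.03 0.04 0.04] F [-0.   5.4  3.1] op 0.438 yaw -60.9 jt6 0.018 0.001
78 33.22 T [ 1.638 -0.426  0.076] sd [0.02 0.02 0.02] F [0.7 4.9 2.7] op 0.436 yaw -62.87 jt6 -0.085 0.0
```

View pics/n1.png

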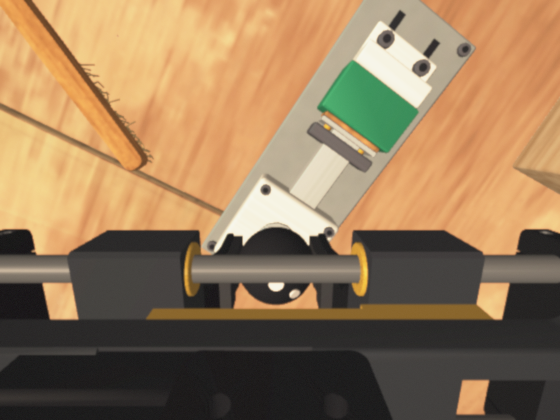

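Run:
```python
from step import *
turn([80]); shot('wrist','o1')
env.gripper_to(1.0,50); st()
env.move_straight([.4927,-.3357,.11],rate=.12); st()
env.goto([.42,-.26,.15],down(180)); st()
p=shot('wrist','o2')
cv2.imwrite('pics/o2z.png',cv2.resize(p['image'][70:190,180:400],None,fx=3.6,fy=3.6,interpolation=cv2.INTER_CUBIC))
env.goto([.43,-.26,.05],down(180)); p=shot('wrist','o3')
```

```text
80 33.78 T [ 1.639 -0.43   0.111] sd [0.02 0.02 0.03] F [0.8 4.8 3. ] op 0.436 yaw -64.86 jt6 -0.106 0.0
t 34.88 pos [ 0.4923 -0.3346  0.0258] rot [-90.    0.1 -65. ] F [ 1.  -0.2  0.2] T [-0.04 -0.13 -0.01] op 1.0 j [-1.870e+01  2.900e+01 -1.560e+01 -1.000e-01 -4.550e+01 -1.363e+02]
t 35.73 pos [ 0.4921 -0.3353  0.1092] rot [-90.1   0.2 -65.1] F [-0.3  0.5 -0. ] T [-0.04 -0.14 -0.  ] op 0.998 j [-1.880e+01  2.360e+01 -1.060e+01 -1.000e-01 -5.610e+01 -1.362e+02]
t 39.21 pos [ 0.42 -0.26  0.15] rot [-90.  -0. 180.] F [0.2 0.2 0.1] T [-0.01  0.    0.02] op 0.998 j [-12.9  11.7 -21.5  -0.  -56.7 102.9]
```

View pics/o2z.png

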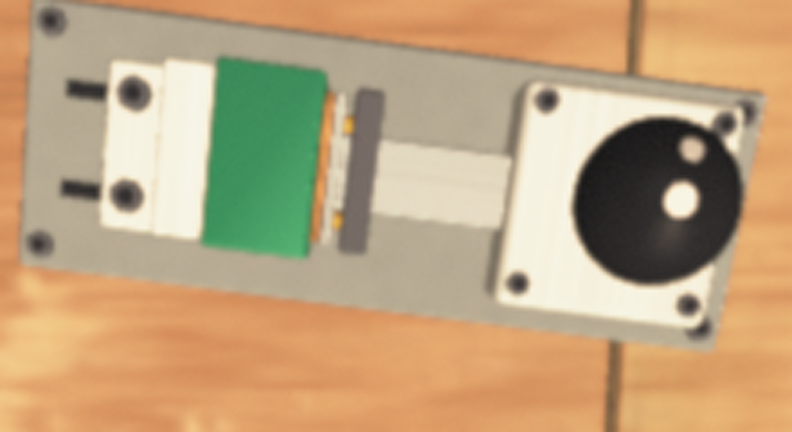

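View pics/o3.png

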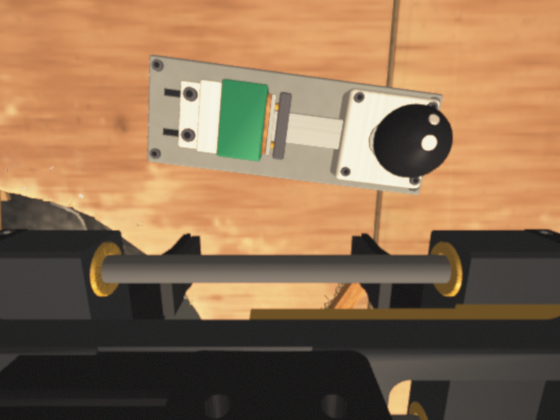

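o2z shows the block flat and square between the stop and the cork, centred on the jaw, with the dots turned by about 78°. As a force cross-check I'll measure the pad's spring compression from the pictures.

Run:
```python
from h import *
from scipy.ndimage import map_coordinates
xh=np.array([.1184,.993,0]);yh=np.array([-.993,.1184,0])
bed=np.array([.5036,-.244,.03])
xs=np.arange(-.045,-.010,.00025)
out=[]
for f in('c1','c2','o2','o3'):
    f_=f
    import os
    p=np.load(f'pics/{f}.npy',allow_pickle=True).item()
    prof=[]
    for y in (-.017,-.0155,-.014,.014,.0155,.017,-.006,.006,0):
        uv=np.array([proj(p,bed+x*xh+y*yh) for x in xs])
        prof.append([map_coordinates(p['image'][:,:,c].astype(float),[uv[:,1],uv[:,0]],order=1) for c in range(3)])
    prof=np.mean(prof,0)
    out.append(prof.T)
    g=prof.sum(0)/3; ro=prof[2]-prof[0]
    # dark carrier: midpoint crossing on + side; cork: orangeness peak
    k=int(np.argmin(g)); thr=(g[k]+g[k:k+20].max())/2
    e=next(i for i in range(k,len(g)) if g[i]>thr); e=e-(g[e]-thr)/(g[e]-g[e-1])
    w=np.clip(ro-ro.max()*.5,0,None); c=(w*np.arange(len(w))).sum()/w.sum()
    xe=xs[0]+e*.00025; xc=xs[0]+c*.00025
    print(f,'carrier edge %.2f mm'%(xe*1e3),'cork mid %.2f'%(xc*1e3),'gap %.2f'%((xc-xe)*1e3))
a=np.load('pics/o1.npy',allow_pickle=True).item()['image'];l=np.load('pics/l1.npy',allow_pickle=True).item()['image']
f=lambda im:cv2.resize(im[225:315,225:330],None,fx=3.6,fy=3.6,interpolation=cv2.INTER_CUBIC)
cv2.imwrite('pics/lo.png',np.hstack([f(l),f(a)]))
```

```text
c1 carrier edge -30.13 mm cork mid -21.81 gap 8.32
c2 carrier edge -30.84 mm cork mid -22.14 gap 8.70
o2 carrier edge -16.33 mm cork mid -10.78 gap 5.55
o3 carrier edge -16.54 mm cork mid -10.75 gap 5.79
```

View pics/lo.png

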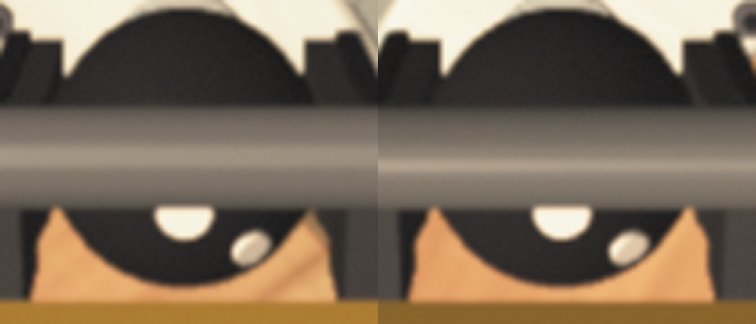

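The compression is 2.84 mm, or about 14.2 N. The carrier travelled 14.05 mm, or 1.40 rad, which matches the 80° turn, and the dots show no slip in the grip. I'll back off and hand in.

Run:
```python
from h import *
env.move_straight([.41,-.26,.15],rate=.15)
p=shot('top','z1'); env.dwell(.2); st()
for t in('wax_blue_center','pot_center'): print(t,[(round(d['score'],2),np.round(d['xyz'],3)) for d in env.search_frame(p,t)][:2])
env.close_job()
```

```text
t 40.88 pos [ 0.4097 -0.2599  0.1492] rot [-9.0e+01 -1.0e-01 -1.8e+02] F [0.  0.  0.5] T [-0.03  0.02  0.07] op 1.001 j [-13.2  11.  -22.7  -0.  -56.5 103.2]
wax_blue_center [(0.55, array([0.463, 0.376, 0.015]))]
pot_center [(0.54, array([0.617, 0.249, 0.027]))]
the job is handed in; nothing more can be done
```

The green block nearest the base is flat in the clamp, centred along the cork jaw, and held against the back stop with about 14 N. I handed the job in at about 41 s with the arm clear of everything.

- **Clamping force:** I turned the knob 80° clockwise. The joint-6 torque changed slope at about 63.5°, which I took as the pinch point, and that gives about 13.5–14.5 N. The jaw springs compressed by 2.84 mm in the pictures, which gives about 14.2 N. Each picture reading is only good to a few newtons.
- **Knob turn:** the jaw carriage moved 14.05 mm (1.40 rad), which agrees with the 80° turn. The dots read roughly 78°, and pictures during the turn showed no slip in the grip.
- **Disagreements:** my first grasp closed on nothing. The fingertips are about 25 mm behind the reported TCP; I measured this by touching the worktop and corrected all heights. The gripper also read about 38 mm on the 40 mm ball, so it may have gripped slightly off its middle, but it held.
- **Bystanders:** the blue block is where it started. The pot was found only in the first side view, so its two positions come from different cameras and differ by about 10 mm along y; the arm never went near it.

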